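# Slide the current sensor ring home on a power supply's output bar

## Robot

A 6-joint arm with a two-finger parallel gripper is mounted at the origin on the work surface. World frame = base frame: x ahead of the robot, y to its left, z up, the work surface at z = 0. Lengths are in m, angles in rad, forces in N, time in s.
With the tool pointing down it reaches from about 0.225 to 0.875 m from the base axis. Payload 3.4 kg.
Tool frame: the origin (TCP) lies at the very end of the fingers, on their centre line; the grasp point (between the pads) lies 19 mm behind it; z points along the fingers, y is the line along which they close (so a half turn about z gives the same grasp; the last joint's range is limited). The gripper opens to 85 mm and grips with 20 to 120 N. Pads are 22 mm wide; open, the fingers measure 114 mm over their backs; the gripper's body (76 mm by 85 mm) begins 54 mm behind the grasp point. The pads swing forward as they close: fully open they stand 13 mm farther back than shut.
Start: joints at [-1.408, 0.276, 1.505, -0, 1.361, -0.121], TCP at [0.161, -0.552, 0.231] pointing down, gripper open.
Joint ranges: [-2.89, 2.89], [-0.75, 2.08], [0.22, 2.7], [-1.18, 4.32], [0.11, 2.71], [-2.7, 2.7]. Speed limits (rad/s): [2.57, 2.57, 3.14, 3.14, 3.14, 3.14].

## Interface

Orientations are given as a unit quaternion [w, x, y, z].
In Python, from rig import readout, vision, manip gives the robot as it stands.
- The arm moves only by the shell command python3 -m handwheel 'ROWS' [FORCE]. ROWS is JSON, a list of rows, each a list of 3 entries, a list of its own where there are three numbers: the shift along the tool's x, y, z in mm, then the turn, a rotation vector about the tool's x, y, z in units of 6 degrees (1.0 is 6 degrees), then the closure, from -1 (fully open) to 1 (shut), so that 0 is half open. A call has 1 to 20 rows; each row shifts and turns the commanded pose from where the row before left it, along the tool's axes as they then stand; what a row does not reach is not made up. A row lasts 1/8 s, in which the tool goes at most 62.5 mm and 10.7 degrees, less where a joint would pass 70% of its speed; a pose out of reach is approached as far as the arm can. A call is refused whole if a number of a shift passes 62.5 or a number of a turn 1, either way. A call with a gripper value outside its range is refused whole. The fingers move at their own pace and stop on an object; FORCE is the grip in N (left out, the last holds). Time passes only in rows, so rows that do not move let the fingers close. It gives the time, the measured TCP pose, the force, the opening and the grip force at its end, in the units of the state.
- readout.get_state(): the state, without advancing time (a new reading comes with each control period).
- vision.get_image(name): name is "scene" or "top" or "wrist"; returns the picture (384x512x3 uint8, blue, green, red); there is no depth.
- vision.camera_params(name): a dict with "intrinsics" (3x3 intrinsics, pixels), "dist" ([k1, k2, p1, p2, k3] as OpenCV has them; the pictures are not rectified), "rvec" (rotation vector, rad) and "tvec" (3), from world to camera coordinates, as OpenCV has them; the wrist camera has in their place "hand_eye" (4x4, takes a point from camera to tool coordinates, whose origin is the TCP and whose axes are the flange's). Camera axes: x right, y down, z forward; pixel columns grow to the right and rows downward; lengths in m; the calibration is good to about 2 mm. A picture is of the moment at which its call begins: read the wrist's pose just before it. camera_params takes no time and is no camera call.
- manip.sign_off(): hands the job in; it is judged then, once.
The state is a dict: "clock": time; "qpos": joint angles; "qd": joint speeds; "effort": joint torques, N m; "position": TCP position; "ee_rot": TCP orientation; "contact_force": force on the tool from outside, world axes, zero at the start; "moment": the same for the moment, N m; "width": finger opening in m; "gripper_force": force on a finger pad.
Only numpy, scipy, OpenCV 4.12 (cv2) and the standard library are available. Lean on these libraries where they do the work, as an engineer would, in place of code of your own. Each camera call takes 0.05 s, during which the arm holds its last target. There are 200 camera calls.

## Task

The power supply on the bench is open for repair. Pick up the blue current sensor ring, thread it over the open end of the bent copper output bar, slide it along the bar round both bends until it sits fully home against the white ceramic stop, and leave it hanging there foot down. Its ferrite core is brittle: work with a light hand, so that the ring never presses on the bar, the stop or anything else in the supply with more than about 12 N, keep the gripper off the supply, and leave the screwdriver, solder reel and screw jar where they are.

Things in the scene. Friction and masses are not known exactly. Their poses are not given: they have to be found in the camera images.
- psu: Opened power supply, fixed: aluminium tray 200 (x) x 280 (y) mm; origin: centre of its underside, z up, open front to +y. Rigid bare copper bar, 8 mm thick, level, centre line 105 mm above the bench, nothing within 34 mm of it before the stop. Planned line (mm, this frame): (-7,105) open end, (-7,30) corner 1, (45,0) corner 2, (45,-70) stop; both bends 60 degrees, centre-line radius 20.
- bar_tip (a point): Where the copper bar's open end really is: centre of its round end (radius 4 mm); metal reaches 4 mm further along +y. The outer run leads from here along this point's -y. The bar is bent by hand: each bend may sit up to 3 mm early or late on the bar and be up to 2 degrees over- or underbent, so the bar lies up to 10 mm off its planned line here, less towards the inner run, which is true.
- bar_stop (a point): Centre of the stop face, at (45, -70) mm in the supply's frame and with its axes: the face, looking to +y, of a rigid white ceramic flange 26 mm in diameter round the bar, at the end of the inner run. Behind it stand two white insulators, 20 mm diameter, tops 112 mm above the bench, 19 and 52 mm from the face.
- sensor: Blue current sensor ring, about 80 g, loose, standing on its foot on the bench: 40 mm outside, bore 10 mm (1 mm clear all round on the bar), 10 mm thick along the bore; two cheeks with flat sides 42 mm apart (16 mm long, 26 mm high, centred on the bore) to hold it by; foot 16 x 34 mm; 47 mm tall, white patch on top. Origin: centre of the foot's underside; x = bore axis, y = across the flats, z up. Either face may lead.
- sensor_bore (a point): Centre of the bore, 24 mm above the foot's underside, halfway through the thickness; the sensor's axes. Home, it is 5 mm from the stop face along the bar; released, the ring drops and hangs, perhaps tilting a few degrees, with this point about 1 mm below the bar's centre line.
- screwdriver: Loose screwdriver with orange handle lying on the bench, bystander. Origin: centre of its underside, handle to its -x.
- solder_reel: Loose metal solder reel standing on end, 52 mm diameter, 40 mm tall, bystander. Origin: centre of its underside.
- screw_jar: Loose small clear jar with red lid, 48 mm diameter, 60 mm tall, bystander. Origin: centre of its underside.

How it is judged:
On the way, in this order (a step that is already met when the one before it is completed fails the run):
1. the sensor ring is threaded on the outer run of the bar (y of sensor_bore in the frame of bar_tip between -0.06 and -0.008 m and x of sensor_bore in the frame of bar_tip between -0.004 and 0.004 m and z of sensor_bore in the frame of bar_tip between -0.004 and 0.004 m), for 0.1 s.
2. the ring is on the inner run, past both bends (y of sensor_bore in the frame of bar_stop between 0.015 and 0.055 m and x of sensor_bore in the frame of bar_stop between -0.004 and 0.004 m and z of sensor_bore in the frame of bar_stop between -0.004 and 0.004 m), for 0.1 s.
At the end, for the whole second after the job is handed in: The ring hangs released and at rest on the inner run, foot down (upright within 0.4 rad), its face within 2.5 mm of the stop face (bore centre 3 to 7.5 mm from it along the bar, within 4 mm of the bar's centre line) (y of sensor_bore in the frame of bar_stop between 0.003 and 0.0075 m and x of sensor_bore in the frame of bar_stop between -0.004 and 0.004 m and z of sensor_bore in the frame of bar_stop between -0.004 and 0.004 m and angle between sensor's own z axis and vertical below 0.4 rad and linear speed of sensor below 0.02 m/s and contact force between the arm and sensor below 0.1 N); the robot touches nothing.
It fails at once if the sensor ring pressed on the bar, the stop or any part of the supply with more than 15 N (contact force between sensor and psu above 15 N).
It fails at once if the robot pressed on the power supply (contact force between the arm and psu above 8 N).
It fails at once if the screwdriver was moved more than 20 mm (distance of screwdriver from where it was at the start of the episode above 0.02 m).
It fails at once if the solder reel was moved more than 20 mm (distance of solder_reel from where it was at the start of the episode above 0.02 m).
It fails at once if the screw jar was moved more than 20 mm (distance of screw_jar from where it was at the start of the episode above 0.02 m).
It also fails if it takes over 72 s, if anything falls off the work surface, if the arm or the gripper's body presses on something with over 40 N, if the wrist force passes 120 N, or if a joint passes its speed limit or range.

## Working session

There is one attempt and no reset: what is moved stays moved. The work goes in short steps, Python scripts to look and compute and a shell command to move; the robot and the scene stay as the last step left them, time stands still between calls to the robot, and variables do not carry over. Pictures are saved under pics/ and viewed, at most 10 in all, crops included, and the job is handed in when it is done.

```bash
mkdir -p pics; ls; cat > h.py <<'E'
import numpy as np, cv2, json
from rig import readout, vision, manip
from scipy.spatial.transform import Rotation as R
def cam(n, st=None):
    p=vision.camera_params(n); K=np.array(p["intrinsics"],float); d=np.array(p["dist"],float)
    if "hand_eye" in p:
        st=st or readout.get_state(); q=st["ee_rot"]
        T=np.eye(4); T[:3,:3]=R.from_quat([q[1],q[2],q[3],q[0]]).as_matrix(); T[:3,3]=st["position"]
        C=T@np.array(p["hand_eye"])
    else:
        C=np.eye(4); r=cv2.Rodrigues(np.array(p["rvec"],float))[0]; C[:3,:3]=r.T; C[:3,3]=-r.T@np.array(p["tvec"],float).ravel()
    return K,d,C
def ray(c,uv):
    K,d,C=c; x=cv2.undistortPoints(np.array([[uv]],float),K,d)[0,0]
    v=C[:3,:3]@np.array([x[0],x[1],1]); return C[:3,3],v/np.linalg.norm(v)
def atz(c,uv,z):
    o,v=ray(c,uv); return o+v*(z-o[2])/v[2]
def proj(c,P):
    K,d,C=c; W=np.linalg.inv(C); return cv2.projectPoints(np.array(P,float).reshape(-1,3),cv2.Rodrigues(W[:3,:3])[0],W[:3,3],K,d)[0][:,0]
def tri(obs):
    A=np.zeros((3,3));b=np.zeros(3)
    for c,uv in obs:
        o,v=ray(c,uv);M=np.eye(3)-np.outer(v,v);A+=M;b+=M@o
    X=np.linalg.solve(A,b);return X,[np.linalg.norm(np.cross(X-ray(c,uv)[0],ray(c,uv)[1])) for c,uv in obs]
E
python3 - <<'E'
from h import *
st=readout.get_state();print({k:np.round(v,3).tolist() for k,v in st.items()})
for n in("scene","top"):
    im=vision.get_image(n);cv2.imwrite(f"pics/{n}0.png",im);K,d,C=cam(n);print(n,K.round(1).tolist(),C.round(3).tolist())
    if n=="top":cv2.imwrite("pics/top0b.png",cv2.resize(im,(800,600),interpolation=cv2.INTER_CUBIC))
print(vision.camera_params("wrist"))
E
```

```text
pics
{'clock': 0.0, 'qpos': [-1.408, 0.277, 1.506, -0.0, 1.361, -0.121], 'qd': [0.0, 0.0, -0.001, -0.002, -0.0, 0.001], 'effort': [-0.002, -41.678, -24.581, -0.001, 0.011, 0.0], 'position': [0.161, -0.551, 0.23], 'ee_rot': [-0.001, 0.99, 0.141, -0.0], 'contact_force': [0.241, -0.36, 0.003], 'moment': [-0.051, 0.043, 0.064], 'gripper_force': 0.0, 'width': 0.086}
scene [[441.6, 0.0, 262.5], [0.0, 441.6, 193.3], [0.0, 0.0, 1.0]] [[-0.624, 0.452, -0.638, 1.268], [0.781, 0.375, -0.499, 0.62], [0.014, -0.809, -0.587, 0.722], [0.0, 0.0, 0.0, 1.0]]
top [[406.4, 0.0, 256.0], [0.0, 406.4, 196.7], [0.0, 0.0, 1.0]] [[-0.02, -0.992, 0.121, 0.457], [-1.0, 0.021, 0.001, 0.081], [-0.004, -0.121, -0.993, 0.933], [0.0, 0.0, 0.0, 1.0]]
{'intrinsics': array([[331.04608277,   0.        , 257.8445082 ],
       [  0.        , 331.04608277, 189.37904269],
       [  0.        ,   0.        ,   1.        ]]), 'dist': array([-0.05306257,  0.        ,  0.        ,  0.        ,  0.        ]), 'hand_eye': array([[-6.45256452e-04, -9.62070298e-01, -2.72800888e-01,
         6.81389815e-02],
       [ 9.99999645e-01, -4.72958307e-04, -6.97347740e-04,
        -3.07538519e-04],
       [ 5.41874102e-04, -2.72801241e-01,  9.62070262e-01,
        -1.41536622e-01],
       [ 0.00000000e+00,  0.00000000e+00,  0.00000000e+00,
         1.00000000e+00]])}
```

View pics/scene0.png

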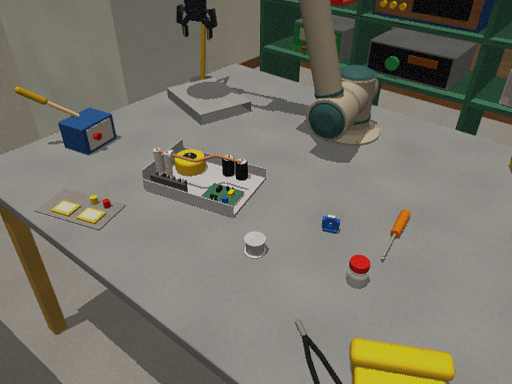

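View pics/top0b.png

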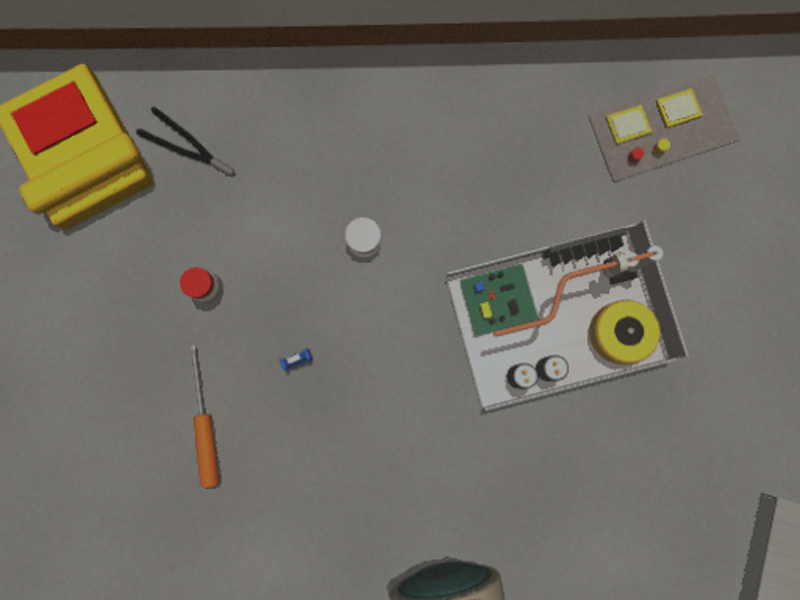

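The scene view shows the sensor at about (331,224), and the jar, reel and screwdriver stand well clear of it. In the enlarged top view the sensor is at (296,359), with its cheeks at (284,364) and (308,354). The bar's open end is at (495,332), its corners at (548,320) and (568,278), and the stop is near (615,265). The tray corners are at (447,277), (484,409), (686,355) and (643,224).

```bash
python3 - <<'E'
from h import *
c=cam("top");s=1.5625
for n,uv,z in [("tip",(495,332),.105),("c1",(548,320),.105),("c2",(568,278),.105),("stop",(615,265),.105),("sens",(296,359),.047),("chA",(284,364),.037),("chB",(308,354),.037),("fl",(447,277),.04),("nl",(484,409),.04),("nr",(686,355),.04),("fr",(643,224),.04),("reel",(363,235),.04),("jar",(197,283),.06)]:
    print(n,atz(c,np.array(uv)/s,z).round(4))
E
```

```text
tip [ 0.5234 -0.0409  0.105 ]
c1 [ 0.5378 -0.1105  0.105 ]
c2 [ 0.5927 -0.1394  0.105 ]
stop [ 0.6087 -0.2017  0.105 ]
sens [0.4962 0.2286 0.047 ]
chA [0.49  0.247 0.037]
chB [0.5033 0.2133 0.037 ]
fl [0.6085 0.0147 0.04  ]
nl [ 0.422 -0.031  0.04 ]
nr [ 0.4913 -0.3138  0.04  ]
fr [ 0.6791 -0.267   0.04  ]
reel [0.6721 0.1335 0.04  ]
jar [0.6038 0.3634 0.06  ]
```

```bash
python3 -m handwheel '[[[34,-41,4],[0,0,0],-1],[[34,-41,4],[0,0,0],-1],[[34,-41,4],[0,0,0],-1],[[34,-41,4],[0,0,0],-1],[[34,-41,4],[0,0,0],-1],[[34,-41,4],[0,0,0],-1],[[34,-41,4],[0,0,0],-1],[[34,-41,4],[0,0,0],-1],[[34,-41,4],[0,0,0],-1],[[34,-41,4],[0,0,0],-1],[[34,-41,4],[0,0,0],-1],[[34,-41,4],[0,0,0],-1],[[34,-41,4],[0,0,0],-1],[[34,-41,4],[0,0,0],-1],[[34,-41,4],[0,0,0],-1],[[30,-40,4],[0,0,0],-1],[[0,0,0],[0,0,-0.88],-1],[[0,0,0],[0,0,0],-1],[[0,0,0],[0,0,0],-1]]' 20
cat > snap.py <<'E'
import sys;from h import *
n,out=sys.argv[1:3];st=readout.get_state();im=vision.get_image(n)
json.dump({k:np.array(v).tolist() for k,v in st.items()},open(f"pics/{out}.json","w"))
cv2.imwrite(f"pics/{out}_raw.png",im)
if len(sys.argv)>3:
    x,y,w,h,k=map(int,sys.argv[3:]);im=cv2.resize(im[y:y+h,x:x+w],None,fx=k,fy=k,interpolation=cv2.INTER_CUBIC)
cv2.imwrite(f"pics/{out}.png",im);print(np.round(st["position"],4),np.round(st["ee_rot"],4),np.round(st["contact_force"],2),np.round(st["width"],4))
E
python3 snap.py wrist w1
```

```text
clock: 2.48
position: [0.4956, 0.2275, 0.1671]
ee_rot: [0.0, 0.983, 0.186, -0.0]
contact_force: [-0.5, 0.7, 0.4]
width: 0.0855
gripper_force: 0.0
[0.4956 0.2275 0.1671] [ 1.000e-04  9.825e-01  1.860e-01 -3.000e-04] [-0.55  0.7   0.37] 0.0855
```

View pics/w1.png

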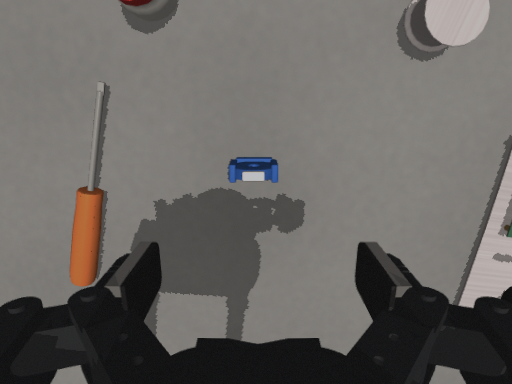

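The wrist view shows the sensor square to the image. Its white patch is centred at (253.5,176), the cheeks run from 229.5 to 278, and the finger centre line is near column 258.

```bash
python3 - <<'E'
from h import *
st=json.load(open("pics/w1.json"));c=cam("wrist",st)
q=st["ee_rot"];r=R.from_quat([q[1],q[2],q[3],q[0]])
for uv,z in [((253.5,176),.047),((229.5,162),.037),((278,162),.037)]:
    P=atz(c,uv,z);print(P.round(4),(r.inv().apply(P-np.array(st["position"]))*1000).round(1))
im=cv2.imread("pics/w1_raw.png");b=im[140:200,215:290].astype(int)
m=((b[...,0]>b[...,2]*1.8)&(b[...,0]>50)).astype(np.uint8);ys,xs=np.nonzero(m);print(xs.min()+215,xs.max()+215,ys.min()+140,ys.max()+140)
p=np.argwhere(m)[:,::-1].astype(np.float32)
print(cv2.minAreaRect(p))
E
```

```text
[0.499  0.2332 0.047 ] [  5.3  -4.1 120.1]
[0.5006 0.2554 0.037 ] [ 14.9 -24.2 130.1]
[0.5153 0.2178 0.037 ] [ 14.9  16.2 130.1]
229 277 157 181
((37.999996185302734, 28.999996185302734), (47.99999237060547, 23.999996185302734), -0.0)
```

```bash
python3 -m handwheel '[[[3,-2,30],[0,0,0],-1],[[3,-2,35],[0,0,0],-1],[[0,0,35],[0,0,0],-1],[[0,0,30],[0,0,0],-1],[[0,0,20],[0,0,0],-1],[[0,0,9],[0,0,0],-1],[[0,0,0],[0,0,0],-0.4],[[0,0,0],[0,0,0],0.2],[[0,0,0],[0,0,0],1],[[0,0,0],[0,0,0],1],[[0,0,0],[0,0,0],1],[[0,0,0],[0,0,0],1]]' 25; python3 snap.py wrist w2 150 120 220 264 2
```

```text
clock: 4.03
position: [0.501, 0.2341, 0.0094]
ee_rot: [-0.0, 0.982, 0.187, 0.001]
contact_force: [-0.1, 0.1, 6.3]
width: 0.0414
gripper_force: 26.3
[0.501  0.2341 0.0094] [-0.      0.9824  0.1869  0.0012] [-0.05  0.05  6.27] 0.0414
```

View pics/w2.png

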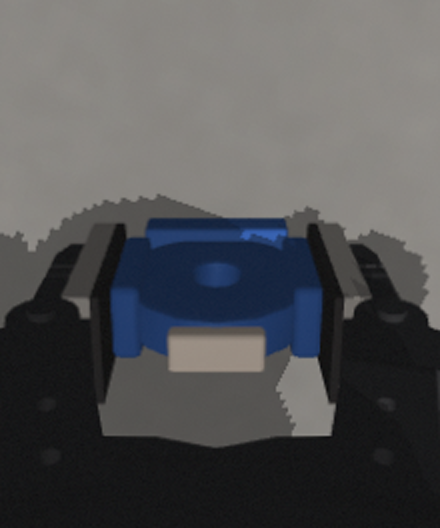

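The ring is held: width 41.4 mm, cheeks flush with the pads, bore at raw pixel (258,256.5). Next I lift, turn and go to a lookout pose off the bar's open end.

```bash
python3 -m handwheel '[[[0,0,-8],[0,0,-0.98],1],[[0,0,-8],[0,0,-0.98],1],[[0,0,-8],[0,0,-0.98],1],[[0,0,-8],[0,0,-0.98],1],[[0,0,-8],[0,0,-0.98],1],[[0,0,-8],[0,0,-0.98],1],[[0,0,-8],[0,0,-0.98],1],[[0,0,-8],[0,0,-0.98],1],[[0,0,-8],[0,0,-0.98],1],[[0,0,-8],[0,0,-0.98],1],[[0,0,-8],[0,0,-0.98],1],[[0,0,-8],[0,0,-0.98],1],[[0,0,-8],[0,0,-0.98],1],[[0,0,-8],[0,0,-0.98],1]]' >/dev/null;  python3 -m handwheel '[[[-20,-4,0],[0,0,0],1],[[-40,-8,0],[0,0,0],1],[[-40,-8,0],[0,0,0],1],[[-40,-8,0],[0,0,0],1],[[-40,-8,0],[0,0,0],1],[[-30,-5,0],[0,0,0],1],[[-22,-4,0],[0,0,0],1],[[0,0,0],[0,0,0],1],[[0,0,0],[0,0,0],1]]'; python3 snap.py wrist w3 106 84 300 225 2
python3 - <<'E'
from h import *
st=json.load(open("pics/w2.json"));c=cam("wrist",st)
q=st["ee_rot"];r=R.from_quat([q[1],q[2],q[3],q[0]])
P=atz(c,(258,256.5),.024);print((r.inv().apply(P-np.array(st["position"]))*1000).round(1))
E
```

```text
clock: 6.95
position: [0.5113, -0.0022, 0.12]
ee_rot: [-0.001, 0.617, 0.787, -0.0]
contact_force: [-1.7, 0.6, -1.6]
width: 0.0416
gripper_force: 25.7
[ 0.5113 -0.0022  0.12  ] [-5.000e-04  6.172e-01  7.868e-01 -2.000e-04] [-1.73  0.6  -1.63] 0.0416
[  3.9  -1.  -14.6]
```

View pics/w3.png

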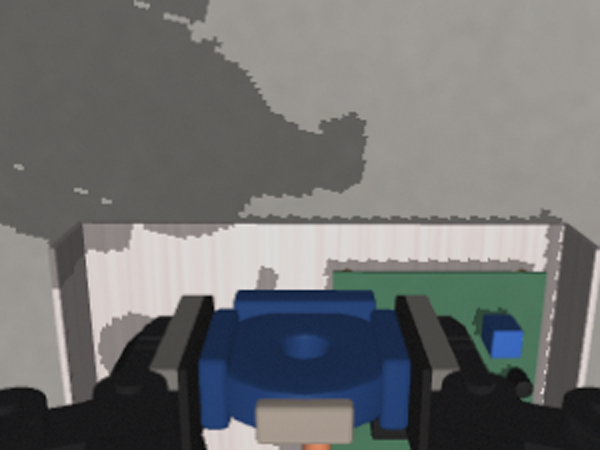

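The ring hasn't shifted in the grip: the bore is still at raw (258.5,256.5). The bar end is just coming into view below the patch, around crop (316,447).

```bash
python3 - <<'E'
from h import *
im=cv2.imread("pics/w3_raw.png");cv2.imwrite("pics/w3b.png",cv2.resize(im[264:384,188:338],None,fx=5,fy=5,interpolation=cv2.INTER_CUBIC))
im=cv2.imread("pics/top0.png");cv2.imwrite("pics/t0c.png",cv2.resize(im[120:240,290:440],None,fx=5,fy=5,interpolation=cv2.INTER_CUBIC))
E
```

```text
(no output)
```

View pics/w3b.png

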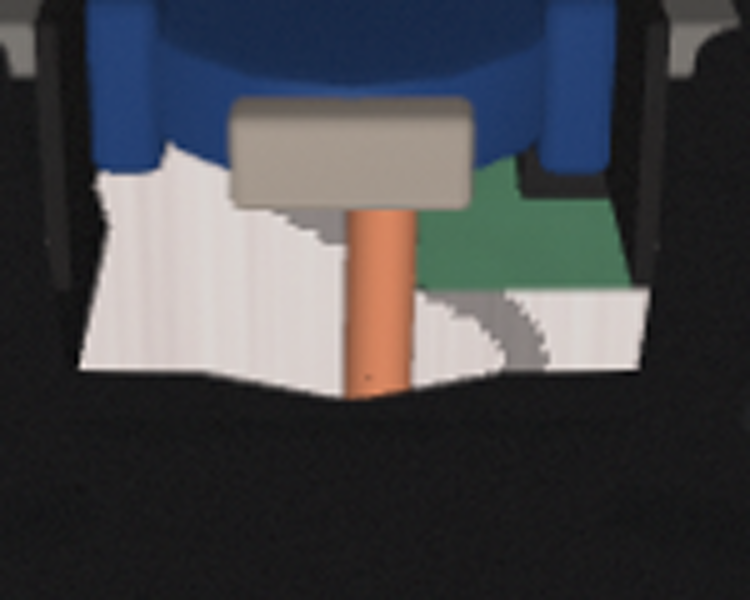

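View pics/t0c.png

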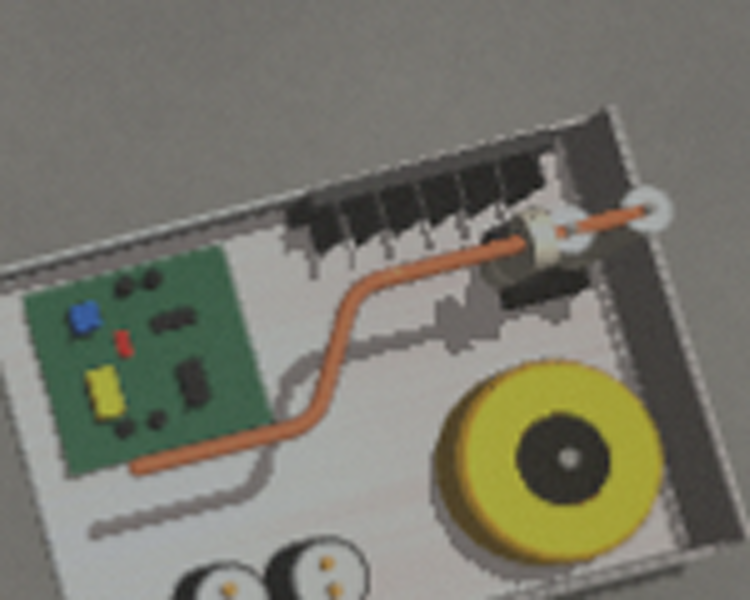

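The wrist crop shows the bar emerging below the patch, with edges at 349 and 415 on crop row 215 and at 346 and 411 on row 390. In the top crop the whole bar is clear: the open end is at (135,467), the bends near (305,428) and (352,287), and the stop flange near (535,238). I'll fit the bar model to the copper pixels.

```bash
cat > fit.py <<'E'
from h import *
from scipy.optimize import least_squares
def path(p, n=1.0):
    # p: stop x,y (mm), yaw, inner len to corner2, theta2, mid len, theta1, outer len ; built from stop outward, returns pts Nx2 and tangents (outward)
    sx,sy,yaw,L1,t2,L2,t1,L3=p
    R0=20.; a2=R0*np.tan(t2/2); a1=R0*np.tan(t1/2)
    segs=[(L1-a2,0),(R0*t2,1/R0),(L2-a1-a2,0),(R0*t1,-1/R0),(L3-a1,0)]
    s=[];k=[]
    pos=np.array([sx,sy],float);h=yaw+np.pi/2;P=[pos.copy()];H=[h]
    for l,c in segs:
        m=max(int(np.ceil(l/n)),2);ds=l/m
        for _ in range(m):
            hm=h+c*ds/2;pos=pos+ds*np.array([np.cos(hm),np.sin(hm)]);h+=c*ds;P.append(pos.copy());H.append(h)
    return np.array(P),np.array(H)
if __name__=="__main__":
    c=cam("top");im=cv2.imread("pics/top0.png").astype(float)
    # world rectified grid at z=.105, 0.5mm
    xs=np.arange(500,640,.5);ys=np.arange(-230,-20,.5);X,Y=np.meshgrid(xs,ys,indexing="ij")
    uv=proj(c,np.stack([X,Y,np.full_like(X,105)],-1).reshape(-1,3)/1000).astype(np.float32).reshape(*X.shape,2)
    g=cv2.remap(im.astype(np.float32),uv[...,0],uv[...,1],cv2.INTER_LINEAR)
    w=g[...,2]-g[...,0]; yel=g[...,1]-g[...,0]
    w=np.where((w>30)&(yel<w*0.6),w,0)
    m=(w>0).astype(np.uint8);n,l,st,cen=cv2.connectedComponentsWithStats(m)
    i=1+np.argmax(st[1:,4]);sel=l==i;Q=np.stack([X[sel],Y[sel]],-1);ww=np.clip(w[sel],0,90);print("n",len(Q),Q.min(0),Q.max(0))
    from scipy.spatial import cKDTree
    T=np.deg2rad
    p0=[609,-200,T(13.8),70,T(60),60,T(60),75]
    def f(p):
        # free in-plane: stop sits anywhere along inner run; extend ends so only lateral matters
        P,H=path(p,.5);t=cKDTree(P);d,_=t.query(Q);pr=np.array([(p[3]-70)/3,(p[4]-T(60))/T(2),(p[6]-T(60))/T(2)])
        return np.r_[np.sqrt(ww/90)*d/2,pr]
    r=least_squares(f,p0,diff_step=1e-4,loss="soft_l1");p=r.x
    print("stop",p[:2].round(2),"yaw",np.rad2deg(p[2]).round(2),"L1",p[3].round(2),"t2",np.rad2deg(p[4]).round(2),"L2",p[5].round(2),"t1",np.rad2deg(p[6]).round(2),"L3",p[7].round(2))
    P,H=path(p);print("tip",P[-1].round(2),"outer dir",np.rad2deg(H[-1]).round(2),"meand",np.mean(f(p)[:-3]*2))
    np.save("fit.npy",p)
    s=json.load(open("pics/w3.json"));cw=cam("wrist",s)
    for a in [(264.4,307),(263.7,342)]:
        W=atz(cw,a,.105)*1000
        j=np.argmin(np.hypot(*(P-W[:2]).T));hh=H[j];print("wrist pt",W.round(1),"lateral vs path",np.dot(W[:2]-P[j],[-np.sin(hh),np.cos(hh)]).round(2))
    W=atz(cw,(258.5,256.5),.1346)*1000;q=s["ee_rot"];ya=R.from_quat([q[1],q[2],q[3],q[0]]).as_matrix()[:,0];print("bore front",W.round(2),"tool x dir",np.rad2deg(np.arctan2(ya[1],ya[0])))
E
python3 fit.py
```

```text
n 6630 [ 519.  -204.5] [615.5 -38. ]
stop [ 611.97 -203.25] yaw 13.39 L1 72.32 t2 58.54 L2 59.18 t1 59.14 L3 78.01
tip [521.71 -38.44] outer dir 102.78 meand 1.627332273872429
wrist pt [523.7 -42.5 105. ] lateral vs path -1.07
wrist pt [529.1 -65.4 105. ] lateral vs path -1.21
bore front [509.58   1.46 134.6 ] tool x dir 103.78033859640959
```

```bash
python3 -m handwheel '[[[0,0,0],[0,0,0.13],1],[[-4,1,6],[0,0,0],1],[[-4,1,8],[0,0,0],1],[[-4,1,8],[0,0,0],1],[[-4,0.7,6],[0,0,0],1],[[-2,0,1.6],[0,0,0],1],[[0,0,0],[0,0,0],1],[[0,0,0],[0,0,0],1],[[0,0,0],[0,0,0],1]]'; python3 snap.py wrist w4 188 234 150 120 5
```

```text
clock: 8.12
position: [0.5198, -0.0188, 0.091]
ee_rot: [0.0, 0.622, 0.783, 0.0]
contact_force: [0.7, -0.3, -0.9]
width: 0.0414
gripper_force: 25.7
[ 0.5198 -0.0188  0.091 ] [3.000e-04 6.219e-01 7.831e-01 1.000e-04] [ 0.69 -0.31 -0.91] 0.0414
```

View pics/w4.png

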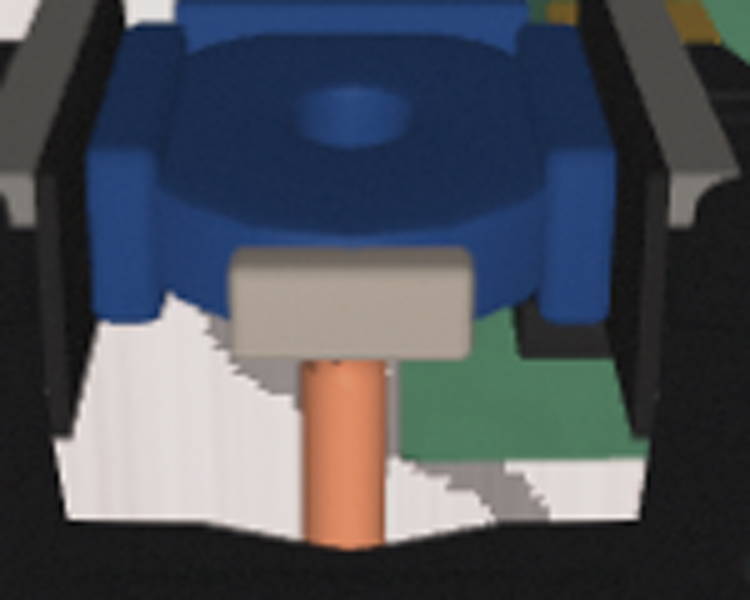

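The bore centre is at crop (352,115), and the bar edges are at 301 and 386 on row 370 and at 304 and 385 on row 530. So the bar sits slightly left of the bore. I'll work out the offset.

```bash
python3 - <<'E'
from h import *
st=json.load(open("pics/w4.json"));c=cam("wrist",st)
q=st["ee_rot"];r=R.from_quat([q[1],q[2],q[3],q[0]])
im=cv2.imread("pics/w4_raw.png").astype(float);d=im[...,2]-im[...,0]
f=lambda P:(r.inv().apply(P-np.array(st["position"]))*1000).round(2)
for row in range(308,342,3):
    w=np.clip(d[row,240:275]-35,0,50);x=240+(w*np.arange(35)).sum()/w.sum();print(row,x.round(2),(w.sum()/50).round(1),f(atz(c,(x,row),.105)))
print("bore",f(atz(c,(188+352/5,234+115/5),st["position"][2]+.0146)),"patch",f(atz(c,(188+351/5,234+255/5),st["position"][2]+.0376)))
E
```

```text
308 256.45 16.1 [-22.01  -1.72 -14.04]
311 256.36 16.3 [-23.59  -1.76 -14.04]
314 256.34 16.3 [-25.19  -1.77 -14.04]
317 256.5 16.0 [-26.8   -1.7  -14.04]
320 256.51 16.0 [-28.42  -1.7  -14.04]
323 256.52 16.0 [-30.05  -1.7  -14.04]
326 256.51 16.0 [-31.69  -1.71 -14.04]
329 256.53 15.9 [-33.35  -1.7  -14.04]
332 256.51 15.9 [-35.02  -1.72 -14.04]
335 256.5 15.9 [-36.7   -1.72 -14.04]
338 256.51 15.9 [-38.39  -1.72 -14.04]
341 256.54 15.9 [-40.09  -1.71 -14.04]
bore [  3.69  -0.84 -14.6 ] patch [  4.51  -0.94 -37.6 ]
```

```bash
python3 -m handwheel '[[[0,-0.8,0.5],[0,0,0],1],[[0,0,0],[0,0,0],1],[[-3,0,0],[0,0,0],1],[[-4,0,0],[0,0,0],1],[[-4,0,0],[0,0,0],1],[[-4,0,0],[0,0,0],1],[[-3,0,0],[0,0,0],1],[[0,0,0],[0,0,0],1]]'
```

```text
clock: 9.18
position: [0.523, -0.0368, 0.0901]
ee_rot: [0.0, 0.622, 0.783, -0.0]
contact_force: [-0.9, 0.3, -0.8]
width: 0.0413
gripper_force: 25.7
```

```bash
python3 -m handwheel '[[[-3,0,0],[0,0,0],1],[[-4,0,0],[0,0,0],1],[[-4,0,0],[0,0,0],1],[[-4,0,0],[0,0,0],1],[[-3,0,0],[0,0,0],1],[[0,0,0],[0,0,0],1],[[0,0,0],[0,0,0],1]]'; python3 snap.py wrist w5 188 234 150 120 5
```

```text
clock: 10.05
position: [0.527, -0.0541, 0.0902]
ee_rot: [-0.0, 0.622, 0.783, -0.0]
contact_force: [0.4, -0.1, -1.8]
width: 0.0413
gripper_force: 25.7
[ 0.527  -0.0541  0.0902] [-0.     0.622  0.783 -0.   ] [ 0.35 -0.07 -1.82] 0.0413
```

View pics/w5.png

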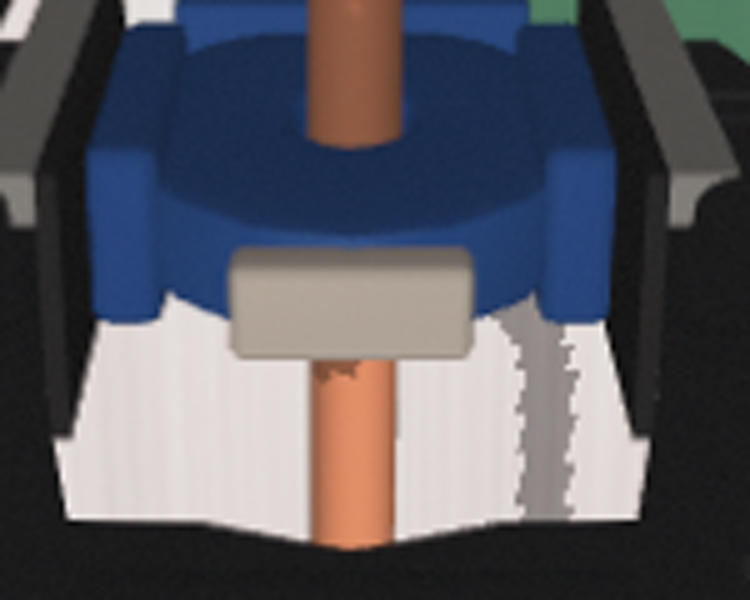

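The ring is threaded: the bar fills the bore centrally (305–402 against a bore centre of 352), and the bar ahead runs straight at column 353.

```bash
python3 -m handwheel '[[[-3,0,0],[0,0,0],1],[[-4,0,0],[0,0,0],1],[[-5,0,0],[0,0,0],1],[[-4,0,0],[0,0,0],1],[[-4,0,0],[0,0,0],1],[[-2,0,0],[0,0,0],1],[[0,0,0],[0,0,0],1]]'; python3 snap.py wrist w6
cat > wf.py <<'E'
import sys;from h import *;from fit import path
from scipy.optimize import least_squares;from scipy.spatial import cKDTree
B=np.array([-1.1,-0.9])  # bore in tool xy, mm
def xy(st):
    q=st["ee_rot"];M=R.from_quat([q[1],q[2],q[3],q[0]]).as_matrix();p=np.array(st["position"])*1000
    return p,M
def copper(name):
    st=json.load(open(f"pics/{name}.json"));c=cam("wrist",st);im=cv2.imread(f"pics/{name}_raw.png").astype(float)
    d=im[...,2]-im[...,0];y=im[...,1]-im[...,0];m=(d>45)&(y<d*.7)&(im[...,2]>90);m[:308]=0;m[:,:200]=0;m[:,320:]=0
    n,l,s,_=cv2.connectedComponentsWithStats(m.astype(np.uint8))
    m=l==1+np.argmax(s[1:,4])
    uv=np.argwhere(m)[:,::-1].astype(float);W=np.array([atz(c,a,.105)[:2] for a in uv])*1000
    return st,W
if __name__=="__main__":
    p=np.load("fit.npy");Qs=[];bores=[]
    for n in sys.argv[1:]:
        st,W=copper(n);Qs.append(W);P0,M=xy(st)
        bores.append((P0+M@np.r_[B,0])[:2]);f=(W-P0[:2])@M[:2,:2];print(n,"n",len(W),"tool x",f.min(0).round(1),f.max(0).round(1))
    Q=np.vstack(Qs);T=np.deg2rad
    sg=np.array([3,3,T(.5),1.,T(.6),1.,T(.6),1.])
    def g(e):
        P,_=path(p+e*sg,.5);P=P[:];d,_=cKDTree(P).query(Q);return np.r_[d/2*np.sqrt(200/len(Q)),e]
    e=least_squares(g,np.zeros(8),diff_step=1e-3,loss="soft_l1").x
    pp=p+e*sg;np.save("fitw.npy",pp);P,H=path(pp,.5)
    print("pars",pp.round(3),"shift",(e*sg).round(3),"res",np.mean(cKDTree(P).query(Q)[0]).round(2))
    b=bores[-1];j=np.argmin(np.hypot(*(P-b).T));hh=H[j]
    print("bore",b.round(2),"to stop",round(j*.5,1),"lateral",np.dot(b-P[j],[-np.sin(hh),np.cos(hh)]).round(2),"dir",np.rad2deg(hh).round(2))
E
python3 wf.py w5 w6
```

```text
clock: 10.98
position: [0.5321, -0.0757, 0.0902]
ee_rot: [0.0, 0.622, 0.783, -0.0]
contact_force: [0.4, 1.0, -0.6]
width: 0.0416
gripper_force: 25.7
[ 0.5321 -0.0757  0.0902] [ 0.      0.6221  0.7829 -0.    ] [ 0.36  0.97 -0.65] 0.0416
w5 n 600 tool x [-40.6  -4.7] [-21.4   2.7]
w6 n 629 tool x [-40.5  -4.7] [-21.4   8.2]
pars [ 6.12215e+02 -2.01430e+02  2.33000e-01  7.24760e+01  1.02100e+00
  5.91990e+01  1.03200e+00  7.79210e+01] shift [ 2.450e-01  1.818e+00 -1.000e-03  1.510e-01 -1.000e-03  2.400e-02
  0.000e+00 -9.100e-02] res 1.94
bore [531.44 -76.97] to stop 165.0 lateral -0.14 dir 102.66
```

```bash
cat > plan.py <<'E'
import sys;from h import *;from fit import path;from wf import xy,B
from scipy.ndimage import uniform_filter1d
pf,s_end=sys.argv[1],float(sys.argv[2]);lat=float(sys.argv[3]) if len(sys.argv)>3 else 0
P,H=path(np.load(pf),.5);n=21
Ps=np.stack([uniform_filter1d(P[:,i],n,mode="nearest") for i in(0,1)],-1);Hs=uniform_filter1d(H,n,mode="nearest")
st=readout.get_state();P0,M=xy(st);b=(P0+M@np.r_[B,0])[:2];h=np.arctan2(M[1,0],M[0,0])
j=np.argmin(np.hypot(*(Ps-b).T));e=b-Ps[j];print("s",j*.5,"lat(tool y) of bore vs path",(e@np.array([np.sin(Hs[j]),-np.cos(Hs[j])])).round(2),"hdg err",np.rad2deg(h-Hs[j]).round(2),"F",np.round(st["contact_force"],1),"Ftool",(M.T@np.array(st["contact_force"])).round(1),"z",P0[2].round(1))
t=P0[:2].copy();rows=[]
s=j*.5
while s>s_end+.1 and len(rows)<20:
    ds=4.0
    k=int(round(s/.5))
    for ds in(4,3,2.5,2,1.5,1):
        k2=int(round(max(s-ds,s_end)/.5))
        if abs(np.rad2deg(Hs[k2]-h))<=5.9:break
    s=k2*.5;h2=Hs[k2];nrm=np.array([np.sin(h2),-np.cos(h2)])
    Rm=lambda a:np.array([[np.cos(a),np.sin(a)],[np.sin(a),-np.cos(a)]])  # columns tool x,y in world
    t2=Ps[k2]+lat*nrm-Rm(h2)@B
    d=Rm(h).T@(t2-t);rows.append([[round(d[0],1),round(d[1],1),0],[0,0,round(-np.rad2deg(h2-h)/6,2)],1])
    # accumulate as rounded
    t=t+Rm(h)@np.array(rows[-1][0][:2]);h=h-np.deg2rad(rows[-1][1][2]*6)
print("end s",s,"tcp",t.round(1),np.rad2deg(h).round(1));print(json.dumps(rows).replace(" ",""))
E
python3 plan.py fitw.npy 132
```

```text
s 165.5 lat(tool y) of bore vs path 0.09 hdg err 0.41 F [ 0.6 -0.2 -1.2] Ftool [-0.4  0.5  1.2] z 90.2
end s 132.0 tcp [ 540.2 -106.9] 125.2
[[[-3.8,-0.1,0],[0,0,0.07],1],[[-4.0,-0.0,0],[0,0,-0.0],1],[[-4.0,-0.0,0],[0,0,-0.0],1],[[-3.9,-0.0,0],[0,0,-0.0],1],[[-4.0,-0.0,0],[0,0,-0.0],1],[[-3.9,-0.0,0],[0,0,-0.31],1],[[-2.9,0.0,0],[0,0,-0.71],1],[[-2.4,0.0,0],[0,0,-0.89],1],[[-1.9,-0.0,0],[0,0,-0.91],1],[[-1.8,-0.0,0],[0,0,-0.94],1]]
```

```bash
python3 -m handwheel '[[[-3.8,-0.1,0],[0,0,0.05],1],[[-4,0,0],[0,0,0],1],[[-4,0,0],[0,0,0],1],[[-4,0,0],[0,0,0],1],[[0,0,0],[0,0,0],1],[[0,0,0],[0,0,0],1]]'; python3 snap.py wrist w7; python3 wf.py w5 w6 w7;  python3 plan.py fitw.npy 120
```

```text
clock: 11.78
position: [0.5354, -0.0909, 0.0902]
ee_rot: [-0.0, 0.624, 0.781, -0.0]
contact_force: [0.5, -0.1, -0.3]
width: 0.0413
gripper_force: 25.7
[ 0.5354 -0.0909  0.0902] [-1.000e-04  6.241e-01  7.814e-01 -0.000e+00] [ 0.49 -0.13 -0.33] 0.0413
w5 n 600 tool x [-40.6  -4.7] [-21.4   2.7]
w6 n 629 tool x [-40.6  -4.7] [-21.4   8.2]
w7 n 1210 tool x [-40.5 -27.6] [-23.6   0.4]
pars [ 5.99413e+02 -2.37257e+02  2.30000e-01  7.20780e+01  1.00700e+00
  5.93860e+01  1.36700e+00  7.80200e+01] shift [-1.2557e+01 -3.4009e+01 -4.0000e-03 -2.4700e-01 -1.5000e-02  2.1100e-01
  3.3500e-01  7.0000e-03] res 5.78
bore [534.73 -92.2 ] to stop 182.0 lateral -0.55 dir 82.52
s 182.0 lat(tool y) of bore vs path 0.52 hdg err 20.26 F [-0.4  0.1 -1.1] Ftool [ 0.2 -0.3  1.1] z 90.1
end s 122.5 tcp [ 535.5 -147.3] 138.1
[[[-1.0,-0.5,0],[0,0,3.38],1],[[-4.0,0.0,0],[0,0,-0.0],1],[[-4.0,0.0,0],[0,0,-0.0],1],[[-4.0,0.0,0],[0,0,-0.0],1],[[-3.9,0.0,0],[0,0,-0.0],1],[[-4.0,0.1,0],[0,0,-0.0],1],[[-4.0,-0.0,0],[0,0,-0.0],1],[[-4.0,-0.0,0],[0,0,-0.0],1],[[-4.0,-0.0,0],[0,0,-0.0],1],[[-3.9,-0.0,0],[0,0,-0.12],1],[[-3.9,-0.0,0],[0,0,-0.77],1],[[-2.4,-0.0,0],[0,0,-0.84],1],[[-1.9,-0.0,0],[0,0,-0.88],1],[[-1.9,-0.0,0],[0,0,-0.95],1],[[-1.9,-0.1,0],[0,0,-0.95],1],[[-1.9,0.0,0],[0,0,-0.95],1],[[-1.8,0.0,0],[0,0,-0.95],1],[[-1.9,-0.0,0],[0,0,-0.95],1],[[-1.9,-0.0,0],[0,0,-0.95],1],[[-1.9,-0.0,0],[0,0,-0.95],1]]
```

```bash
python3 - <<'E'
from h import *
im=cv2.imread("pics/w7_raw.png").astype(float)
d=im[...,2]-im[...,0];y=im[...,1]-im[...,0];m=(d>45)&(y<d*.7)&(im[...,2]>90);m[:308]=0
n,l,s,c=cv2.connectedComponentsWithStats(m.astype(np.uint8))
for i in range(1,n):
    if s[i,4]>15:print(s[i],c[i].round(1),[im[l==i].mean(0).round(0)])
E
```

```text
[256 308  60  30 907] [286.  323.1] [array([ 92., 126., 198.])]
[ 199  312   63   32 1212] [226.5 327.7] [array([ 41.,  88., 111.])]
```

Another object (a dark brownish thing) got picked; I'll require brighter copper.

```bash
sed -i 's/im\[...,2\]>90)/im[...,2]>140)/; s/m\[:,320:\]=0/m[:,330:]=0/' wf.py; python3 wf.py w5 w6 w7;  python3 plan.py fitw.npy 116
```

```text
w5 n 588 tool x [-40.6  -4.7] [-21.4   2.7]
w6 n 596 tool x [-40.   -4.7] [-21.4   6.8]
w7 n 809 tool x [-37.3  -1.9] [-21.4  25.2]
pars [ 6.12602e+02 -2.02161e+02  2.34000e-01  7.24270e+01  1.02300e+00
  5.91500e+01  1.03400e+00  7.79790e+01] shift [ 6.320e-01  1.087e+00  0.000e+00  1.020e-01  1.000e-03 -2.500e-02
  2.000e-03 -3.300e-02] res 1.88
bore [534.73 -92.2 ] to stop 150.5 lateral -0.01 dir 102.77
s 150.5 lat(tool y) of bore vs path 0.01 hdg err 0.01 F [-0.4  0.1 -1.1] Ftool [ 0.2 -0.3  1.1] z 90.1
end s 116.0 tcp [ 552.4 -116.7] 161.3
[[[-4.0,-0.0,0],[0,0,0.0],1],[[-4.0,-0.0,0],[0,0,-0.17],1],[[-3.9,0.0,0],[0,0,-0.85],1],[[-2.3,0.0,0],[0,0,-0.89],1],[[-1.9,0.0,0],[0,0,-0.91],1],[[-1.9,0.0,0],[0,0,-0.94],1],[[-1.8,-0.0,0],[0,0,-0.94],1],[[-1.9,-0.0,0],[0,0,-0.94],1],[[-1.8,-0.0,0],[0,0,-0.94],1],[[-1.9,-0.1,0],[0,0,-0.94],1],[[-1.9,0.0,0],[0,0,-0.83],1],[[-2.8,0.1,0],[0,0,-0.91],1],[[-2.9,-0.0,0],[0,0,-0.5],1]]
```

```bash
python3 -m handwheel '[[[-4,0,0],[0,0,0],1],[[-4,0,0],[0,0,-0.17],1],[[-3.9,0,0],[0,0,-0.85],1],[[-2.3,0,0],[0,0,-0.89],1],[[-1.9,0,0],[0,0,-0.91],1],[[0,0,0],[0,0,0],1],[[0,0,0],[0,0,0],1]]'; python3 snap.py wrist w8; python3 wf.py w5 w6 w7 w8;  python3 plan.py fitw.npy 116
```

```text
clock: 12.7
position: [0.5397, -0.1065, 0.0902]
ee_rot: [0.0, 0.503, 0.864, -0.0]
contact_force: [0.2, 0.3, -0.8]
width: 0.0415
gripper_force: 25.7
[ 0.5397 -0.1065  0.0902] [ 0.      0.5028  0.8644 -0.    ] [ 0.19  0.28 -0.76] 0.0415
w5 n 588 tool x [-40.3  -4.6] [-21.2   2.8]
w6 n 596 tool x [-39.7  -4.5] [-21.2   7. ]
w7 n 809 tool x [-37.   -1.8] [-21.1  25.4]
w8 n 626 tool x [-37.    5.4] [-21.2  25.4]
pars [ 6.12689e+02 -2.02290e+02  2.33000e-01  7.24080e+01  1.02200e+00
  5.91410e+01  1.03200e+00  7.79660e+01] shift [ 0.719  0.958 -0.     0.083  0.    -0.034  0.    -0.046] res 1.88
bore [ 539.44 -107.92] to stop 134.0 lateral -0.05 dir 119.66
s 134.0 lat(tool y) of bore vs path -0.17 hdg err -0.01 F [ 0.1  0.2 -0.4] Ftool [0.2 0.2 0.4] z 90.2
end s 116.0 tcp [ 552.6 -116.7] 161.2
[[[-1.9,0.2,0],[0,0,-0.94],1],[[-1.8,-0.1,0],[0,0,-0.94],1],[[-1.9,0.0,0],[0,0,-0.94],1],[[-1.8,0.0,0],[0,0,-0.94],1],[[-1.9,-0.0,0],[0,0,-0.94],1],[[-1.9,-0.0,0],[0,0,-0.82],1],[[-2.8,0.0,0],[0,0,-0.91],1],[[-2.9,0.0,0],[0,0,-0.5],1]]
```

No measurable contact force, and the fit is stable, so I continue.

```bash
python3 -m handwheel '[[[-1.9,0.2,0],[0,0,-0.94],1],[[-1.8,-0.1,0],[0,0,-0.94],1],[[-1.9,0,0],[0,0,-0.94],1],[[-1.8,0,0],[0,0,-0.94],1],[[-1.9,0,0],[0,0,-0.94],1],[[-1.9,0,0],[0,0,-0.82],1],[[-2.8,0,0],[0,0,-0.91],1],[[-2.9,0,0],[0,0,-0.5],1],[[0,0,0],[0,0,0],1],[[0,0,0],[0,0,0],1]]'; python3 snap.py wrist w9; python3 wf.py w6 w7 w8 w9;  python3 plan.py fitw.npy 72
```

```text
clock: 14.0
position: [0.5524, -0.1166, 0.0902]
ee_rot: [-0.0, 0.163, 0.987, -0.0]
contact_force: [-0.2, -0.2, -1.6]
width: 0.0411
gripper_force: 25.7
[ 0.5524 -0.1166  0.0902] [-1.000e-04  1.631e-01  9.866e-01 -0.000e+00] [-0.17 -0.19 -1.55] 0.0411
w6 n 596 tool x [-39.3  -3.9] [-20.7   7.6]
w7 n 809 tool x [-36.6  -1.2] [-20.7  26. ]
w8 n 626 tool x [-36.6   6. ] [-20.7  26. ]
w9 n 526 tool x [-39.8  -4. ] [-20.7   3. ]
pars [ 6.12258e+02 -2.02181e+02  2.28000e-01  7.24250e+01  1.01500e+00
  5.89760e+01  1.03300e+00  7.80120e+01] shift [ 2.880e-01  1.067e+00 -5.000e-03  1.000e-01 -7.000e-03 -1.990e-01
  1.000e-03 -0.000e+00] res 1.84
bore [ 553.16 -117.82] to stop 116.0 lateral 0.64 dir 161.25
s 115.5 lat(tool y) of bore vs path -0.66 hdg err 0.66 F [-1.   0.3 -0.9] Ftool [ 1.1 -0.1  0.9] z 90.2
end s 72.0 tcp [ 593.3 -132.1] 132.9
[[[-4.3,0.6,0],[0,0,-0.0],1],[[-4.0,0.0,0],[0,0,-0.0],1],[[-4.0,0.0,0],[0,0,-0.0],1],[[-4.0,0.0,0],[0,0,-0.0],1],[[-4.0,0.0,0],[0,0,-0.0],1],[[-4.0,0.0,0],[0,0,-0.0],1],[[-4.0,0.0,0],[0,0,-0.0],1],[[-4.0,0.0,0],[0,0,0.31],1],[[-3.0,0.0,0],[0,0,0.71],1],[[-2.6,0.0,0],[0,0,0.9],1],[[-2.0,0.0,0],[0,0,0.92],1],[[-2.1,0.0,0],[0,0,0.94],1],[[-2.0,0.0,0],[0,0,0.95],1]]
```

```bash
python3 -m handwheel '[[[-2,0.4,0],[0,0,0],1],[[-4,0,0],[0,0,0],1],[[-4,0,0],[0,0,0],1],[[-2,0,0],[0,0,0],1],[[0,0,0],[0,0,0],1],[[0,0,0],[0,0,0],1]]'; python3 snap.py wrist w10; python3 wf.py w7 w8 w9 w10;  python3 plan.py fitw.npy 72
```

```text
clock: 14.8
position: [0.5639, -0.1202, 0.0901]
ee_rot: [-0.0, 0.163, 0.987, -0.0]
contact_force: [0.2, -0.8, -0.6]
width: 0.0414
gripper_force: 25.7
[ 0.5639 -0.1202  0.0901] [-1.000e-04  1.627e-01  9.867e-01 -0.000e+00] [ 0.24 -0.84 -0.61] 0.0414
w7 n 809 tool x [-36.6  -1.2] [-20.7  26. ]
w8 n 626 tool x [-36.6   6. ] [-20.7  26. ]
w9 n 526 tool x [-39.8  -4. ] [-20.7   3. ]
w10 n 542 tool x [-38.7 -10.9] [-20.7   2.4]
pars [ 6.12265e+02 -2.02107e+02  2.30000e-01  7.24350e+01  1.01600e+00
  5.94270e+01  1.03200e+00  7.80120e+01] shift [ 0.295  1.141 -0.004  0.11  -0.006  0.252 -0.     0.   ] res 1.79
bore [ 564.7  -121.36] to stop 103.5 lateral 0.26 dir 161.35
s 103.5 lat(tool y) of bore vs path -0.21 hdg err -0.07 F [ 0.2 -0.3 -1.2] Ftool [-0.3 -0.2  1.2] z 90.1
end s 72.0 tcp [ 593.2 -132.1] 133.0
[[[-4.1,0.2,0],[0,0,-0.01],1],[[-4.0,0.0,0],[0,0,-0.0],1],[[-4.0,0.0,0],[0,0,-0.0],1],[[-4.0,0.0,0],[0,0,-0.0],1],[[-4.1,0.0,0],[0,0,0.31],1],[[-3.0,-0.0,0],[0,0,0.71],1],[[-2.5,-0.0,0],[0,0,0.9],1],[[-2.1,-0.0,0],[0,0,0.92],1],[[-2.0,-0.0,0],[0,0,0.94],1],[[-2.1,0.0,0],[0,0,0.95],1]]
```

```bash
python3 -m handwheel '[[[-4,0.2,0],[0,0,0],1],[[-4,0,0],[0,0,0],1],[[-4,0,0],[0,0,0],1],[[0,0,0],[0,0,0],1],[[0,0,0],[0,0,0],1]]'; python3 snap.py wrist w11; python3 wf.py w8 w9 w10 w11;  python3 plan.py fitw.npy 72
```

```text
clock: 15.48
position: [0.5754, -0.1238, 0.0901]
ee_rot: [-0.0, 0.163, 0.987, -0.0]
contact_force: [-0.6, 0.3, -0.8]
width: 0.0418
gripper_force: 25.7
[ 0.5754 -0.1238  0.0901] [-2.000e-04  1.626e-01  9.867e-01 -0.000e+00] [-0.62  0.3  -0.84] 0.0418
w8 n 626 tool x [-36.6   6. ] [-20.7  26. ]
w9 n 526 tool x [-39.8  -4. ] [-20.7   3. ]
w10 n 542 tool x [-38.7 -10.9] [-20.7   2.4]
w11 n 710 tool x [-36.5 -26.5] [-20.7   0.2]
pars [ 6.12743e+02 -2.02133e+02  2.32000e-01  7.24200e+01  1.02300e+00
  5.91320e+01  1.03200e+00  7.80120e+01] shift [ 7.730e-01  1.115e+00 -2.000e-03  9.500e-02  1.000e-03 -4.400e-02
  0.000e+00  0.000e+00] res 1.72
bore [ 576.15 -125.02] to stop 92.0 lateral -0.11 dir 161.9
s 92.0 lat(tool y) of bore vs path 0.12 hdg err -0.62 F [ 0.6  0.5 -0.9] Ftool [-0.4  0.7  0.9] z 90.1
end s 72.0 tcp [ 593.5 -132.2] 133.3
[[[-3.9,-0.1,0],[0,0,-0.1],1],[[-4.0,0.0,0],[0,0,0.24],1],[[-4.0,-0.1,0],[0,0,0.95],1],[[-2.6,0.0,0],[0,0,0.96],1],[[-2.1,0.0,0],[0,0,0.94],1],[[-2.0,0.0,0],[0,0,0.96],1],[[-1.6,0.1,0],[0,0,0.71],1]]
```

```bash
python3 -m handwheel '[[[-4,0,0],[0,0,-0.05],1],[[-4,0,0],[0,0,0.2],1],[[-4,-0.1,0],[0,0,0.95],1],[[-2.6,0,0],[0,0,0.96],1],[[-2.1,0,0],[0,0,0.94],1],[[0,0,0],[0,0,0],1],[[0,0,0],[0,0,0],1]]'; python3 snap.py wrist w12; python3 wf.py w9 w10 w11 w12;  python3 plan.py fitw.npy 50
```

```text
clock: 16.4
position: [0.5911, -0.1302, 0.0902]
ee_rot: [0.0, 0.314, 0.949, -0.0]
contact_force: [-0.6, -1.5, -0.9]
width: 0.0416
gripper_force: 25.6
[ 0.5911 -0.1302  0.0902] [ 1.000e-04  3.145e-01  9.493e-01 -1.000e-04] [-0.55 -1.47 -0.92] 0.0416
w9 n 526 tool x [-39.9  -4.3] [-20.8   2.6]
w10 n 542 tool x [-38.8 -11.2] [-20.8   2.1]
w11 n 710 tool x [-36.6 -26.8] [-20.8  -0.1]
w12 n 578 tool x [-36.7 -26.9] [-20.9  -7.3]
pars [ 6.12838e+02 -2.02699e+02  2.30000e-01  7.23390e+01  1.02200e+00
  5.92270e+01  1.03200e+00  7.80120e+01] shift [ 0.868  0.549 -0.003  0.014  0.001  0.052 -0.     0.   ] res 1.69
bore [ 591.4  -131.56] to stop 75.5 lateral -0.16 dir 143.2
s 75.5 lat(tool y) of bore vs path 0.37 hdg err 0.13 F [ 0.3 -0.5 -0.6] Ftool [-0.5 -0.3  0.6] z 90.2
end s 50.0 tcp [ 602.1 -153. ] 103.2
[[[-2.2,-0.4,0],[0,0,0.97],1],[[-2.1,0.0,0],[0,0,0.96],1],[[-2.0,0.0,0],[0,0,0.95],1],[[-2.1,0.1,0],[0,0,0.95],1],[[-2.1,-0.0,0],[0,0,0.92],1],[[-2.5,-0.1,0],[0,0,0.91],1],[[-4.1,-0.1,0],[0,0,0.86],1],[[-4.0,-0.0,0],[0,0,0.17],1],[[-3.9,-0.0,0],[0,0,-0.0],1],[[-1.0,-0.0,0],[0,0,-0.0],1]]
```

```bash
python3 -m handwheel '[[[-2.2,-0.3,0],[0,0,0.97],1],[[-2.1,0,0],[0,0,0.96],1],[[-2,0,0],[0,0,0.95],1],[[-2.1,0.1,0],[0,0,0.95],1],[[-2.1,0,0],[0,0,0.92],1],[[0,0,0],[0,0,0],1]]'; python3 plan.py fitw.npy 50
```

```text
clock: 17.2
position: [0.5979, -0.1379, 0.0902]
ee_rot: [0.0, 0.538, 0.843, 0.0]
contact_force: [0.1, 0.6, -0.2]
width: 0.0417
gripper_force: 25.6
s 65.5 lat(tool y) of bore vs path 0.28 hdg err 0.03 F [ 0.1  0.6 -0.2] Ftool [0.5 0.4 0.2] z 90.2
end s 50.0 tcp [ 602.1 -153.1] 103.2
[[[-2.7,-0.3,0],[0,0,0.91],1],[[-4.0,-0.1,0],[0,0,0.86],1],[[-4.0,-0.1,0],[0,0,0.17],1],[[-4.0,0.0,0],[0,0,0.0],1],[[-1.0,0.0,0],[0,0,0.0],1]]
```

```bash
python3 -m handwheel '[[[-2.7,-0.2,0],[0,0,0.91],1],[[-4,-0.1,0],[0,0,0.86],1],[[-4,-0.1,0],[0,0,0.17],1],[[-4,0,0],[0,0,0],1],[[0,0,0],[0,0,0],1],[[0,0,0],[0,0,0],1]]'; python3 snap.py wrist w13; python3 wf.py w11 w12 w13;  python3 plan.py fitw.npy 14
```

```text
clock: 17.95
position: [0.6017, -0.152, 0.0902]
ee_rot: [-0.0, 0.621, 0.784, 0.0]
contact_force: [0.5, 1.1, -0.6]
width: 0.0418
gripper_force: 25.6
[ 0.6017 -0.152   0.0902] [-1.000e-04  6.214e-01  7.835e-01  0.000e+00] [ 0.54  1.1  -0.64] 0.0418
w11 n 710 tool x [-37.2 -27.3] [-21.4  -0.6]
w12 n 578 tool x [-37.3 -27.3] [-21.4  -7.7]
w13 n 551 tool x [-40.5  -4.3] [-21.4   2.7]
pars [ 6.12589e+02 -2.02176e+02  2.26000e-01  7.24960e+01  1.02100e+00
  5.91750e+01  1.03200e+00  7.80120e+01] shift [ 0.619  1.072 -0.008  0.171 -0.     0.     0.     0.   ] res 1.7
bore [ 601.07 -153.3 ] to stop 50.5 lateral 0.28 dir 102.93
s 50.5 lat(tool y) of bore vs path -0.24 hdg err 0.23 F [-0.6 -0.3 -0.9] Ftool [-0.1 -0.7  0.9] z 90.2
end s 14.0 tcp [ 610.1 -187.3] 102.9
[[[-3.9,0.2,0],[0,0,0.04],1],[[-4.0,0.0,0],[0,0,-0.0],1],[[-4.0,0.0,0],[0,0,-0.0],1],[[-4.0,0.0,0],[0,0,-0.0],1],[[-4.0,0.0,0],[0,0,-0.0],1],[[-3.9,0.0,0],[0,0,-0.0],1],[[-4.0,0.0,0],[0,0,-0.0],1],[[-4.0,0.0,0],[0,0,-0.0],1],[[-4.0,0.0,0],[0,0,-0.0],1],[[-0.5,0.0,0],[0,0,-0.0],1]]
```

```bash
python3 -m handwheel '[[[-4,0.1,0],[0,0,0],1],[[-4,0,0],[0,0,0],1],[[-4,0,0],[0,0,0],1],[[-4,0,0],[0,0,0],1],[[-4,0,0],[0,0,0],1],[[0,0,0],[0,0,0],1],[[0,0,0],[0,0,0],1]]'; python3 snap.py wrist w14 188 234 150 120 5; python3 wf.py w13 w14;python3 plan.py fitw.npy 6
```

```text
clock: 18.88
position: [0.6064, -0.1715, 0.0902]
ee_rot: [-0.0, 0.622, 0.783, 0.0]
contact_force: [0.2, -0.4, -0.5]
width: 0.0419
gripper_force: 25.6
[ 0.6064 -0.1715  0.0902] [-1.000e-04  6.216e-01  7.833e-01  0.000e+00] [ 0.15 -0.39 -0.46] 0.0419
w13 n 551 tool x [-40.5  -4.3] [-21.4   2.7]
w14 n 313 tool x [-32.2  -4.2] [-21.4   2.6]
pars [ 6.13051e+02 -2.03266e+02  2.34000e-01  7.24290e+01  1.02200e+00
  5.91750e+01  1.03200e+00  7.80120e+01] shift [ 1.081 -0.018  0.     0.104 -0.     0.     0.     0.   ] res 1.78
bore [ 605.75 -172.76] to stop 31.5 lateral 0.03 dir 103.41
s 31.5 lat(tool y) of bore vs path -0.04 hdg err -0.27 F [ 0.   0.1 -1. ] Ftool [0.1 0.1 1. ] z 90.2
end s 6.0 tcp [ 612.3 -196.1] 103.4
[[[-4.0,0.1,0],[0,0,-0.04],1],[[-4.0,-0.0,0],[0,0,-0.0],1],[[-4.0,-0.0,0],[0,0,-0.0],1],[[-4.0,-0.0,0],[0,0,-0.0],1],[[-4.0,-0.0,0],[0,0,-0.0],1],[[-3.9,-0.0,0],[0,0,-0.0],1],[[-1.5,-0.0,0],[0,0,-0.0],1]]
```

View pics/w14.png

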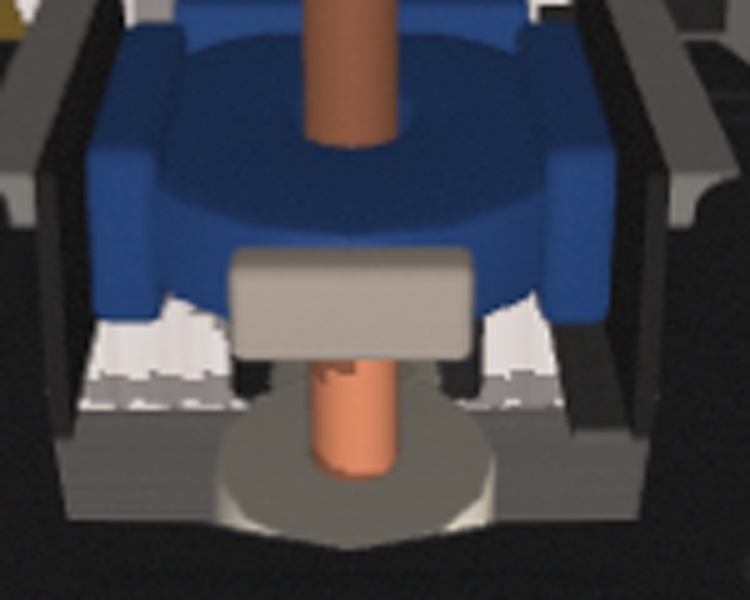

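The last view shows the flange face ahead (crop columns 215–495). The bar enters it at (355,476), which is the bar's top edge at z = 0.109, and the bar is centred in the bore.

```bash
python3 - <<'E'
from h import *
st=json.load(open("pics/w14.json"));c=cam("wrist",st);q=st["ee_rot"];r=R.from_quat([q[1],q[2],q[3],q[0]])
for uv,z in[((259,234+477/5),.109),((188+354/5,234+548/5),.118),((188+215/5,234+458/5),.105),((188+495/5,234+458/5),.105)]:
    print((r.inv().apply(atz(c,uv,z)-np.array(st["position"]))*1000).round(1))
E
```

```text
[-29.7  -0.6 -18.8]
[-29.6  -0.7 -27.8]
[-30.9 -13.3 -14.8]
[-30.9  12.2 -14.8]
```

```bash
python3 -m handwheel '[[[-4,0,0],[0,0,0],1],[[-4,0,0],[0,0,0],1],[[-4,0,0],[0,0,0],1],[[-4,0,0],[0,0,0],1],[[-3,0,0],[0,0,0],1],[[-1,0,0],[0,0,0],1],[[0,0,0],[0,0,0],1],[[0,0,0],[0,0,0],1]]'; python3 plan.py fitw.npy 4|head -1; python3 -m handwheel '[[[-0.5,0,0],[0,0,0],1],[[0,0,0],[0,0,0],1],[[-0.5,0,0],[0,0,0],1],[[0,0,0],[0,0,0],1],[[0,0,0],[0,0,0],1]]'; python3 plan.py fitw.npy 4|head -1
```

```text
clock: 19.92
position: [0.6109, -0.1909, 0.0902]
ee_rot: [-0.0, 0.622, 0.783, -0.0]
contact_force: [0.0, -0.1, -0.7]
width: 0.0414
gripper_force: 25.6
s 11.5 lat(tool y) of bore vs path -0.11 hdg err -0.26 F [ 0.  -0.1 -0.7] Ftool [-0.1  0.   0.7] z 90.2
clock: 20.55
position: [0.6112, -0.192, 0.0902]
ee_rot: [0.0, 0.622, 0.783, -0.0]
contact_force: [-0.7, -1.1, 0.0]
width: 0.0417
gripper_force: 25.6
s 10.5 lat(tool y) of bore vs path -0.09 hdg err -0.27 F [-0.7 -1.1  0. ] Ftool [-0.9 -1.  -0. ] z 90.2
```

```bash
python3 -m handwheel '[[[-0.5,0,0],[0,0,0],1],[[0,0,0],[0,0,0],1],[[0,0,0],[0,0,0],1]]'; python3 plan.py fitw.npy 4|head -1
```

```text
clock: 20.92
position: [0.6113, -0.1925, 0.0902]
ee_rot: [0.0, 0.622, 0.783, -0.0]
contact_force: [0.5, 0.5, -1.4]
width: 0.0416
gripper_force: 25.6
s 10.0 lat(tool y) of bore vs path -0.1 hdg err -0.27 F [ 0.5  0.5 -1.4] Ftool [0.4 0.6 1.4] z 90.2
```

```bash
for i in 1 2; do :; done; python3 -m handwheel '[[[-0.5,0,0],[0,0,0],1],[[0,0,0],[0,0,0],1]]' 20|grep -E "pos|contact"; python3 -m handwheel '[[[0,0,0],[0,0,0],1],[[0,0,0],[0,0,0],1]]'|grep -E "pos|contact"
```

```text
position: [0.6115, -0.193, 0.0902]
contact_force: [0.1, -0.2, -1.2]
position: [0.6114, -0.193, 0.0902]
contact_force: [1.0, 0.2, -0.9]
```

```bash
python3 -m handwheel '[[[-0.4,0,0],[0,0,0],1],[[0,0,0],[0,0,0],1]]'|grep -E "pos|contact"; python3 -m handwheel '[[[0,0,0],[0,0,0],1]]'|grep -E "pos|contact"
```

```text
position: [0.6115, -0.1934, 0.0902]
contact_force: [-0.3, -0.3, -0.2]
position: [0.6115, -0.1934, 0.0902]
contact_force: [-0.5, -0.2, -1.3]
```

```bash
python3 -m handwheel '[[[-0.3,0,0],[0,0,0],1],[[0,0,0],[0,0,0],1]]'|grep -E "pos|contact"; python3 -m handwheel '[[[0,0,0],[0,0,0],1]]'|grep -E "pos|contact"
```

```text
position: [0.6116, -0.1937, 0.0902]
contact_force: [-0.3, 0.6, -1.1]
position: [0.6116, -0.1937, 0.0902]
contact_force: [-0.8, -0.1, -1.1]
```

Estimated gap is now about 1 mm. I'll keep feeling forward in small steps.

```bash
python3 -m handwheel '[[[-0.3,0,0],[0,0,0],1],[[0,0,0],[0,0,0],1]]'|grep -E "pos|contact"; python3 -m handwheel '[[[0,0,0],[0,0,0],1]]'|grep -E "contact"
```

```text
position: [0.6117, -0.194, 0.0902]
contact_force: [0.6, -0.5, -0.9]
contact_force: [-0.4, -0.2, -0.8]
```

```bash
python3 -m handwheel '[[[-0.3,0,0],[0,0,0],1],[[0,0,0],[0,0,0],1]]'|grep -E "pos|contact"; python3 -m handwheel '[[[0,0,0],[0,0,0],1]]'|grep -E "contact"
```

```text
position: [0.6118, -0.1943, 0.0902]
contact_force: [0.1, 0.5, -0.2]
contact_force: [-0.6, 0.4, -0.8]
```

```bash
python3 -m handwheel '[[[-0.3,0,0],[0,0,0],1],[[0,0,0],[0,0,0],1]]'|grep -E "pos|contact"; python3 -m handwheel '[[[0,0,0],[0,0,0],1]]'|grep -E "contact"
```

```text
position: [0.6118, -0.1946, 0.0902]
contact_force: [-0.5, 0.4, 0.4]
contact_force: [0.1, 0.5, -0.8]
```

```bash
python3 -m handwheel '[[[-0.3,0,0],[0,0,0],1],[[0,0,0],[0,0,0],1]]'|grep -E "pos|contact"; python3 -m handwheel '[[[0,0,0],[0,0,0],1]]'|grep -E "contact"
```

```text
position: [0.6119, -0.1948, 0.0902]
contact_force: [0.5, -0.1, -0.3]
contact_force: [1.3, -0.5, -0.5]
```

```bash
python3 snap.py wrist w15; python3 - <<'E'
from h import *
im=cv2.imread("pics/w15_raw.png").astype(int)
# column through patch/bar (x=259) and besides (x=245): rows 296..345
for x in(236,259,280):print(x,[tuple(im[r,x]) .__str__().replace('np.int64','') for r in range(296,345,4)])
E
```

```text
[ 0.6119 -0.1948  0.0902] [ 0.      0.6216  0.7834 -0.    ] [ 1.34 -0.51 -0.55] 0.0413
236 ['((143), (153), (165))', '((141), (152), (163))', '((141), (152), (163))', '((126), (137), (143))', '((82), (82), (86))', '((84), (86), (90))', '((121), (123), (126))', '((81), (82), (86))', '((81), (83), (87))', '((80), (81), (85))', '((79), (80), (84))', '((35), (34), (36))', '((24), (23), (24))']
259 ['((143), (154), (165))', '((142), (153), (165))', '((143), (154), (166))', '((138), (151), (159))', '((137), (149), (157))', '((77), (96), (135))', '((96), (100), (102))', '((158), (163), (168))', '((156), (162), (166))', '((97), (134), (216))', '((98), (135), (216))', '((97), (134), (216))', '((28), (28), (34))']
280 ['((138), (149), (160))', '((137), (147), (159))', '((137), (147), (158))', '((178), (195), (204))', '((104), (111), (113))', '((178), (185), (185))', '((213), (217), (216))', '((113), (115), (117))', '((80), (81), (86))', '((80), (82), (85))', '((79), (80), (84))', '((32), (31), (31))', '((26), (26), (27))']
```

```bash
python3 -m handwheel '[[[-0.3,0,0],[0,0,0],1],[[0,0,0],[0,0,0],1]]'|grep -E "pos|contact"; python3 -m handwheel '[[[0,0,0],[0,0,0],1]]'|grep -E "contact"
```

```text
position: [0.612, -0.1951, 0.0902]
contact_force: [0.1, 0.5, -1.1]
contact_force: [-0.2, -0.3, -0.2]
```

```bash
python3 -m handwheel '[[[-0.3,0,0],[0,0,0],1],[[0,0,0],[0,0,0],1]]'|grep -E "pos|contact"; python3 -m handwheel '[[[0,0,0],[0,0,0],1]]'|grep -E "contact"
```

```text
position: [0.612, -0.1954, 0.0902]
contact_force: [0.8, -0.1, -1.1]
contact_force: [-1.1, 0.2, 0.1]
```

```bash
python3 -m handwheel '[[[-0.3,0,0],[0,0,0],1],[[0,0,0],[0,0,0],1]]'|grep -E "pos|contact"; python3 -m handwheel '[[[0,0,0],[0,0,0],1]]'|grep -E "contact"
```

```text
position: [0.612, -0.1954, 0.0902]
contact_force: [-0.6, 0.8, -0.3]
contact_force: [0.3, 1.2, 0.5]
```

```bash
python3 -m handwheel '[[[-0.3,0,0],[0,0,0],1],[[0,0,0],[0,0,0],1]]'|grep -E "pos|contact"; python3 -m handwheel '[[[0,0,0],[0,0,0],1]]'|grep -E "pos|contact"
```

```text
position: [0.612, -0.1954, 0.0902]
contact_force: [-0.1, 3.0, -0.2]
position: [0.612, -0.1955, 0.0902]
contact_force: [-0.3, 4.5, 0.1]
```

Home: the arm stopped advancing and the stop pushes back with 4.5 N. I'll relieve the push, lower slightly, release narrowly and lift away.

```bash
python3 -m handwheel '[[[0.4,0,0],[0,0,0],1],[[0,0,0.4],[0,0,0],1],[[0,0,0.4],[0,0,0],1],[[0,0,0],[0,0,0],1]]'; python3 -m handwheel '[[[0,0,0],[0,0,0],0.0],[[0,0,0],[0,0,0],-0.1],[[0,0,0],[0,0,0],-0.18],[[0,0,0],[0,0,0],-0.18],[[0,0,0],[0,0,0],-0.18],[[0,0,0],[0,0,0],-0.18]]'
```

```text
clock: 25.72
position: [0.612, -0.1954, 0.0894]
ee_rot: [-0.0, 0.622, 0.783, 0.0]
contact_force: [-1.4, 3.9, 0.6]
width: 0.0413
gripper_force: 25.8
clock: 26.48
position: [0.6121, -0.1956, 0.0894]
ee_rot: [0.0, 0.622, 0.783, -0.0]
contact_force: [-0.5, 0.8, 0.3]
width: 0.0502
gripper_force: 0.0
```

```bash
python3 -m handwheel '[[[0,0,-4],[0,0,0],-0.18],[[0,0,-8],[0,0,0],-0.18],[[0,0,-12],[0,0,0],-0.18],[[0,0,-16],[0,0,0],-0.18],[[0,0,-20],[0,0,0],-0.18],[[0,0,0],[0,0,0],-0.18],[[0,0,0],[0,0,0],-0.18]]'; python3 snap.py wrist w16; python3 - <<'E'
from h import *
st=json.load(open("pics/w16.json"));c=cam("wrist",st);im=cv2.imread("pics/w16_raw.png").astype(int)
a=np.array([0.6120,-0.1954]);u=np.array([-.2267,.974]);n=np.array([.974,.2267])
b=a-.0011*u-.0009*n; print("bore exp",b.round(4),"patch px exp",proj(c,[*b,.127]))
bl=(im[...,0]>im[...,2]*1.8)&(im[...,0]>50);cc=cv2.connectedComponentsWithStats(bl.astype(np.uint8));i=1+np.argmax(cc[2][1:,4]);print("blue",cc[2][i],cc[3][i])
bx=cc[2][i];m=(im.min(2)>110);m[:bx[1]-10]=0;m[bx[1]+bx[3]+25:]=0;m[:,:bx[0]]=0;m[:,bx[0]+bx[2]:]=0
k=cv2.connectedComponentsWithStats(m.astype(np.uint8))
for j in range(1,k[0]):
    if k[2][j,4]>40:print("white",k[2][j],k[3][j].round(1),(atz(c,k[3][j],.127)[:2]-b)@np.stack([u,n],1)*1000)
E
```

```text
clock: 27.35
position: [0.6118, -0.1955, 0.1494]
ee_rot: [-0.0, 0.622, 0.783, -0.0]
contact_force: [-0.1, 0.8, 0.7]
width: 0.0505
gripper_force: 0.0
[ 0.6118 -0.1955  0.1494] [-0.000e+00  6.215e-01  7.834e-01 -1.000e-04] [-0.08  0.82  0.66] 0.0505
bore exp [ 0.6114 -0.1967] patch px exp [[258.51418709 232.72063588]]
blue [ 222  194   74   44 2123] [258.48092322 214.08525671]
white [222 184  30  28 379] [233.9 190.7] [ 23.38262887 -12.71032312]
white [265 184  29  18 313] [279.5 189.9] [23.82640575 10.77797691]
white [ 222  226   74   37 1785] [258.1 243.8] [-6.48354721 -0.19372542]
```

```bash
python3 - <<'E'
from h import *
st=json.load(open("pics/w16.json"));c=cam("wrist",st);im=cv2.imread("pics/w16_raw.png").astype(int)
u=np.array([-.2267,.974]);n=np.array([.974,.2267]);b=np.array([.6114,-.1967])
for nm,du,dn,z in[("foot front edge",8,0,.080),("foot top front",8,0,.084),("cheek top L",8,-21,.117),("cheek top R",8,21,.117),("cheek back top L",-8,-21,.117)]:
    print(nm,proj(c,[*(b+(du*u+dn*n)/1000),z]).round(1))
bl=(im[...,0]>im[...,2]*1.8)&(im[...,0]>50)
for x in(224,228,258,288,292):r=np.nonzero(bl[:,x])[0];print(x,r.min(),r.max())
print("cols",[(r,np.nonzero(bl[r])[0].min(),np.nonzero(bl[r])[0].max()) for r in(196,205,215,225,235)])
E
```

```text
foot front edge [[258.4 193.5]]
foot top front [[258.4 195.2]]
cheek top L [[220.9 212.3]]
cheek top R [[296.2 212.3]]
cheek back top L [[221.7 238.7]]
224 207 236
228 200 236
258 214 222
288 200 236
292 204 236
cols [(196, np.int64(233), np.int64(283)), (205, np.int64(225), np.int64(292)), (215, np.int64(222), np.int64(295)), (225, np.int64(223), np.int64(294)), (235, np.int64(223), np.int64(294))]
```

The ring is where it should be: the foot edge at row 194 and cheeks at columns 222–295 match the projection, and it stands level and symmetric. The fingers are clear, so I hand in.

```bash
python3 -c "
from rig import manip;print(manip.sign_off())"
```

```text
the job is handed in; nothing more can be done
None
```

I threaded the ring onto the bar, slid it round both bends to the ceramic stop, released it hanging foot down and handed the job in at about 27 s; the most contact force I read on the bar was about 4.5 N, at the stop, and no verdict came back.

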